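# Take the surplus pigment cake off the scale with tongs

## Task

The batch on the dial scale is one pigment cake too heavy. Pick up the spring tongs by their black grips and with them lift off the one cake whose removal lets the needle settle between the two prongs of the batch hand, leaving the other two standing on the pan. The cakes stain, so never touch them with the gripper itself, and leave everything else on the table where it is. Finish still holding the cake in the tongs, at least 5 cm above the pan, clear of the scale.

Things in the scene. Friction and masses are not known exactly. Their poses are not given: they have to be found in the camera images.
- scale: white spring dial scale, fixed to the table, about 190 mm wide; rectangular steel pan on top, round dial on the side towards the robot. Origin: on the table under the scale; x runs from the dial to the back, square to the pan's front edge, z up
- dial (a point): centre of the dial face, 106 mm across, leaning back 45 degrees, upper rim 92 mm above the table. Ticks run clockwise from 0 g at the lower left to 200 g at the lower right, one every 10 g, a longer one every 50 g
- pan_top (a point): centre of the pan's upper face. Pan 130 mm along the scale's x, 185 mm along its y, lip 2.5 mm high. It rides on a spring: 110 mm above the table when empty, sinking 6 mm for every 100 g (101 mm with all three cakes on)
- needle (a joint): the black dial needle, worked by the pan: 0 rad at 0 g, growing clockwise with the load, 0.02 rad for each gram (3.0 rad = 150 g with all three cakes on)
- needle_tip (a point): near the tip of the needle, 38 mm from the dial's centre
- batch_hand (a joint): the dark grey two-pronged batch hand on the dial, under the needle, already set to the wanted weight: angle of the middle between its prongs, counted like the needle (0.02 rad per gram). The prongs stand 0.25 rad (12.5 g) to either side. Stays as set
- prongs_mid (a point): the point midway between the prongs of the batch hand, 38 mm from the dial's centre
- cake_low: pressed pigment cake: plain brick-red upright cylinder, 32 mm across, 21 mm tall (the lowest), 30 g within 2 %. Origin: centre of its underside. The cakes stand on the pan in a triangle: two nearer the dial, about 104 mm apart, one 45 mm farther back between them; which stands where varies
- cake_mid: pressed pigment cake: plain brick-red upright cylinder, 32 mm across, 35 mm tall (the middle one), 50 g within 2 %. Origin: centre of its underside. The cakes stand on the pan in a triangle: two nearer the dial, about 104 mm apart, one 45 mm farther back between them; which stands where varies
- cake_tall: pressed pigment cake: plain brick-red upright cylinder, 32 mm across, 49 mm tall (the tallest), 70 g within 2 %. Origin: centre of its underside. The cakes stand on the pan in a triangle: two nearer the dial, about 104 mm apart, one 45 mm farther back between them; which stands where varies
- tongs: pivot end of the spring tongs, which lie flat on the table: 245 mm long with the hanging loop, about 95 g, two steel arms with black grip sleeves and dark rubber jaws. Origin: under the pivot, on the tongs' underside; x runs along the middle line from pivot to jaws, z up. Both arms move alike
- tongs_grip (a point): where to squeeze the tongs, across their y: between the sleeves, 100 mm ahead of the pivot (near the centre of mass), 11 mm above the underside. Sleeves 84 mm long, 22 mm high (from the underside up); here 48 mm over their outsides at rest, 32 mm with the jaws closed to 32 mm. Squeezed only a few mm, the tongs can be carried with the jaws still open
- tongs_l: left arm of the tongs (their +y side), origin at the pivot. A spring holds the arms open: squeezing at the middle of the sleeves takes about 7 N to begin and 13 N to bring the jaws to 32 mm. Each mm less over the sleeves takes 2 mm off the gap between the jaws
- tongs_r: right arm of the tongs (their -y side), origin at the pivot
- jaw_l (a point): middle of the gripping face of the left jaw, 200 mm ahead of the pivot, 11 mm above the underside. The jaws are 32 mm long, 18 mm high, 4 mm thick; gap between them (jaw_l to jaw_r) 64 mm at rest
- jaw_r (a point): middle of the gripping face of the right jaw
- blue_tape: bystander: roll of blue tape lying flat, 105 mm across, 24 mm high; origin under its centre
- ink_jar_quince: bystander: white screw-lid ink jar, 71 mm across, 99 mm tall; origin under its centre
- marker_a: bystander: black felt marker lying on its side, 136 mm long (along its y), 16 mm thick; origin under its centre
- squeegee_b: bystander: small wooden squeegee lying flat, 99 x 180 x 25 mm (long along its y); origin under its centre
Mind the look-alikes: they are no part of the job. What is shaped like the cake_tall but pink or yellow is not meant.

How it is judged:
By the outcome, as a careful person would: the job done as asked, in the order asked, and still so for the second after the job is handed in, while the arm keeps its last pose, push and grip.
It also fails if it takes over 40 s, if anything falls off the work surface, if the arm or the gripper's body presses on something with over 40 N, if the wrist force passes 120 N, or if a joint passes its speed limit or range.

## Robot

A 6-joint arm with a two-finger parallel gripper is mounted at the origin on the work surface; the furniture and walls round the work are solid. World frame = base frame: x ahead of the robot, y to its left, z up, the work surface at z = 0. Lengths are in m, angles in rad, forces in N, time in s.
With the tool pointing down it reaches from about 0.25 to 0.775 m from the base axis. Payload 4 kg.
Tool frame: the origin (TCP) lies at the very end of the fingers, on their centre line; the grasp point (between the pads) lies 19 mm behind it; z points along the fingers, y is the line along which they close (so a half turn about z gives the same grasp; the last joint's range is limited). The gripper opens to 85 mm and grips with 20 to 120 N. Pads are 22 mm wide; open, the fingers measure 114 mm over their backs; the gripper's body (76 mm by 85 mm) begins 54 mm behind the grasp point. The pads swing forward as they close: fully open they stand 13 mm farther back than shut.
Start: joints at [1.031, 0.087, 1.371, -0, 1.684, -0.103], TCP at [0.233, 0.498, 0.211] pointing down, gripper open.
Joint ranges: [-3.1, 3.1], [-0.76, 2.03], [0.27, 2.55], [-1.08, 4.22], [0.17, 2.65], [-2.57, 2.57]. Speed limits (rad/s): [2.79, 2.79, 3.14, 3.14, 3.14, 3.14].

## Interface

Orientations are given as a rotation vector (axis times angle).
In Python, from workcell import r gives the robot as it stands.
- The arm moves only by the tool servo_tool, never from a script. Its argument "motion" is a list of rows, each a list of 3 entries, a list of its own where there are three numbers: the gripper's target within -1 to 1 (shut at 1, half-way at 0, fully open at -1), then the shift along the world's x, y, z in m, then the turn about the world's z in rad. In form: [[gripper, [tx, ty, tz], yaw], ...]. A call has 1 to 8 rows; each row is the pose to reach, as a shift and turn from the pose commanded when the call began; what a row does not reach only later rows make up. A row lasts 1/12 s, in which the tool goes at most 41.7 mm and 7.16 degrees, less where a joint would pass 70% of its speed; a pose out of reach is approached as far as the arm can. A call with a gripper value outside its range is refused whole. The fingers move at their own pace and stop on an object; the grip force is fixed at half the most. Time passes only in rows, so rows that repeat a pose let the fingers close. It gives the time, the measured TCP pose, the force, the opening and the grip force at its end, in the units of the state.
- r.state(): the state, without advancing time (a new reading comes with each control period).
- r.get_image(name): name is "scene" or "side" or "wrist"; returns a dict with "pixels" (400x640x3 uint8, red, green, blue), "K" (3x3 intrinsics, pixels), "R" (3x3) and "t" (3): a world point X has camera coordinates R X + t. Camera axes: x right, y down, z forward; pixel columns grow to the right and rows downward; lengths in m; the calibration is good to about 2 mm. A picture is of the moment at which its call begins. There is no depth.
- r.hand_in(): hands the job in; it is judged then, once.
The state is a dict: "t": time; "qpos": joint angles; "joint_velocities": joint speeds; "joint_efforts": joint torques, N m; "position": TCP position; "orientation": TCP orientation; "force": force on the tool from outside, world axes, zero at the start; "ft_torque": the same for the moment, N m; "opening": finger opening in m; "gripper_force": force on a finger pad.
Only numpy, scipy, OpenCV 4.12 (cv2) and the standard library are available. Lean on these libraries where they do the work, as an engineer would, in place of code of your own. Each camera call takes 0.05 s, during which the arm holds its last target. There are 200 camera calls.

## Working session

There is one attempt and no reset: what is moved stays moved. The work goes in short steps, Python scripts to look and compute and a tool call to move; the robot and the scene stay as the last step left them, time stands still between calls to the robot, and variables do not carry over. Pictures are saved under pics/ and viewed, at most 10 in all, crops included, and the job is handed in when it is done.

Besides the shell and the picture viewer there is one more tool, called after ">>>" in YAML: its name, and indented under it one key for each argument. servo_tool: Moves the arm, as the interface text tells. Its arguments: {"type":"object","properties":{"motion":{"type":"array","items":{"type":"array"}}},"required":["motion"]}

```bash
mkdir -p pics; cat > h.py <<'E'
from workcell import r
import numpy as np, cv2
def grab(n,f):
    im=r.get_image(n); np.savez(f'pics/{f}.npz',**im)
    cv2.imwrite(f'pics/{f}.png',im['pixels'][:,:,::-1]); return im
def load(f): return dict(np.load(f'pics/{f}.npz'))
def ray(im,u,v):
    d=im['R'].T@np.linalg.inv(im['K'])@np.array([u,v,1.]); return -im['R'].T@im['t'],d/np.linalg.norm(d)
def onz(im,u,v,z):
    c,d=ray(im,u,v); return c+d*(z-c[2])/d[2]
def tri(*obs):
    A=np.zeros((3,3));b=np.zeros(3);R=[ray(*o) for o in obs]
    for c,d in R:
        P=np.eye(3)-np.outer(d,d);A+=P;b+=P@c
    X=np.linalg.solve(A,b); return X,[round(float(np.linalg.norm((np.eye(3)-np.outer(d,d))@(X-c))),4) for c,d in R]
def proj(im,X):
    p=im['K']@(im['R']@np.array(X)+im['t']); return p[:2]/p[2]
E
python3 - <<'E'
from h import *
a=[grab(n,n+'0') for n in('scene','side','wrist')]
for i in a: print((-i['R'].T@i['t']).round(3),i['R'][2].round(2))
cv2.imwrite('pics/both.png',cv2.resize(np.vstack([a[0]['pixels'],a[1]['pixels']])[:,:,::-1],(480,600)))
print(r.state())
E
```

```text
[0.021 0.94  1.095] [ 0.36 -0.63 -0.69]
[ 0.465 -0.968  0.914] [ 0.04  0.78 -0.62]
[0.171 0.528 0.372] [ 0.24 -0.11 -0.96]
{'t': 0.15, 'qpos': array([ 1.03092376e+00,  8.78376395e-02,  1.37192649e+00, -8.59045146e-06,
        1.68359317e+00, -1.03066716e-01]), 'joint_velocities': array([-0.0005432 , -0.00053076, -0.00546686,  0.00139433, -0.00113251,
        0.00107497]), 'joint_efforts': array([ 1.65622063e-03, -3.52370846e+01, -3.13680232e+01, -5.72199406e-05,
        7.98855966e-03, -1.59199661e-06]), 'position': array([0.23245031, 0.49800319, 0.21016956]), 'orientation': array([-6.80573460e-01, -3.06642547e+00,  2.63368753e-03]), 'force': array([ 0.0012452 , -0.32652017,  0.27972611]), 'ft_torque': array([-0.05283236,  0.03276277,  0.00510601]), 'gripper_force': 0.0, 'opening': 0.08566726489246779}
```

View pics/scene0.png

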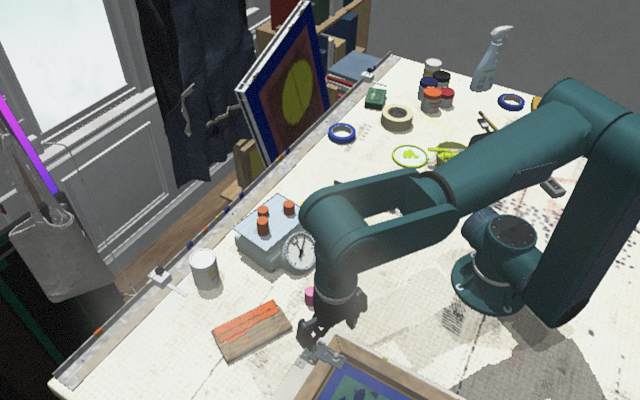

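View pics/side0.png

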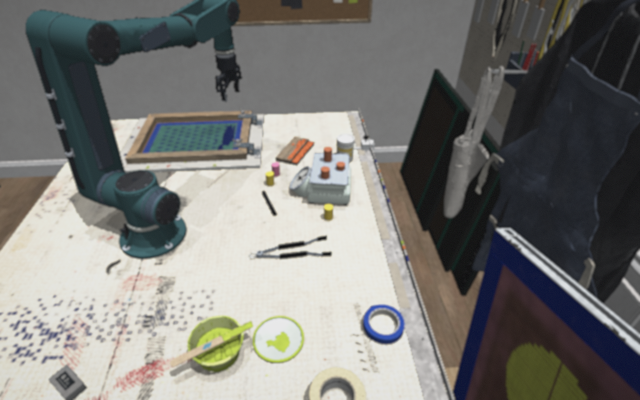

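The scene view shows the scale: cakes at about (263,211), (263,228) and (289,207), dial at (300,251). The side view shows the tongs at (250–330, 236–258) with jaws to the right, and cakes at (328,154), (325,172) and (340,168). Look-alikes in the side view: pink (276,169) and yellow (269,178), (328,212). The red cakes on the pan are the ones meant.

```bash
python3 - <<'E'
from h import *
a=load('side0')['pixels'];b=load('scene0')['pixels']
A=cv2.resize(a[140:270,240:360],(480,520),interpolation=3)
B=cv2.resize(b[190:275,230:325],(320,286),interpolation=3)
C=cv2.resize(b[228:276,278:320],(320,366)[:2],interpolation=3)[:314]
D=np.vstack([B,C])[:520]; D=np.vstack([D,np.zeros((max(0,520-len(D)),320,3),np.uint8)])
cv2.imwrite('pics/crop1.png',np.hstack([A,D])[:,:,::-1])
E
```

```text
(no output)
```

View pics/crop1.png

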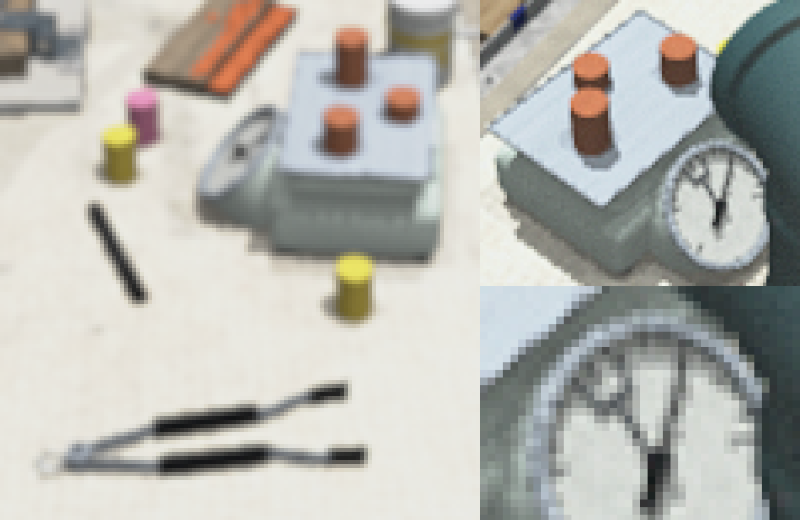

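The crop shows three red cakes on the pan: tall front-left (side crop 342,130), middle at 350,55, low at 403,103. Pink and yellow ones stand off the scale. The batch hand points up-left of the needle. Next come rough positions and the dial angle.

```bash
python3 - <<'E'
from h import *
S=load('side0');C=load('scene0')
s=lambda x,y:(S,240+x/4-.5,140+y/4-.5)
c=lambda x,y:(C,230+(x-480)/3.368-.5,190+y/3.365-.5)
print('tall top',tri(s(342,115),c(590,100)))
print('mid?top',tri(s(351,37),c(591,62)) , tri(s(351,37),c(679,45)))
print('low top',tri(s(403,95),c(591,62)))
for n,p,q in(('pan NE',(440,178),(638,12)),('a',(440,178),(605,202)),):
  print(n,tri(s(*p),c(*q)))
for n,p in(('panA',(276,177)),('panB',(440,180)),('panC',(436,55)),('panD',(292,52))): print(n,onz(*s(*p),.101).round(3))
for n,p in(('panfrontL',(490,127)),('pan',(605,203)),('back',(638,12))): print(n,onz(*c(*p),.103).round(3))
for n,p in(('pivot',(80,457)),('jl',(328,393)),('jr',(348,456)),('gl0',(155,428)),('gl1',(257,412)),('gr0',(160,465)),('gr1',(270,455)),('yellow',(353,315)),('marker',(95,208)),('m2',(140,297))): print(n,onz(*s(*p),.011).round(3))
E
```

```text
tall top (array([0.59033932, 0.21036594, 0.10175714]), [0.0196, 0.0196])
mid?top (array([0.58786502, 0.22395456, 0.16800636]), [0.0077, 0.0077]) (array([0.56008589, 0.17891528, 0.18324478]), [0.0186, 0.0186])
low top (array([0.6238556 , 0.18921097, 0.12461857]), [0.0002, 0.0002])
pan NE (array([0.6428215 , 0.09745307, 0.1008399 ]), [0.003, 0.003])
a (array([ 0.63420126,  0.21758825, -0.00646623]), [0.0355, 0.0355])
panA [0.509 0.11  0.101]
panB [0.645 0.097 0.101]
panC [0.667 0.287 0.101]
panD [0.534 0.302 0.101]
panfrontL [0.664 0.278 0.103]
pan [0.537 0.294 0.103]
back [0.638 0.1   0.103]
pivot [ 0.347 -0.113  0.011]
jl [ 0.541 -0.057  0.011]
jr [ 0.551 -0.125  0.011]
gl0 [ 0.404 -0.086  0.011]
gl1 [ 0.484 -0.074  0.011]
gr0 [ 0.408 -0.125  0.011]
gr1 [ 0.492 -0.12   0.011]
yellow [0.569 0.034 0.011]
marker [0.348 0.194 0.011]
m2 [0.39  0.069 0.011]
```

>>> servo_tool:
  motion:
    - [-1,[0,0,0.04],0.1]
    - [-1,[0.03,-0.03,0.07],0.2]
    - [-1,[0.2,-0.3,0.12],0.55]
    - [-1,[0.2,-0.3,0.12],0.55]
    - [-1,[0.2,-0.3,0.12],0.55]
    - [-1,[0.2,-0.3,0.12],0.55]
    - [-1,[0.2,-0.3,0.12],0.55]
    - [-1,[0.2,-0.3,0.12],0.55]

```text
t: 0.82
position: [0.3842, 0.2736, 0.3157]
orientation: [0.179, -3.136, 0.0]
force: [1.4, -0.4, 0.2]
opening: 0.0854
gripper_force: 0.0
```

>>> servo_tool:
  motion:
    - [-1,[0,0,0],0]
    - [-1,[0,0,0],0]
    - [-1,[0,0,0],0]

```text
t: 1.07
position: [0.3836, 0.2754, 0.3152]
orientation: [0.177, -3.136, -0.001]
force: [-0.1, 0.7, -0.5]
opening: 0.0855
gripper_force: 0.0
```

```bash
python3 - <<'E'
from h import *
a=grab('wrist','w1');b=grab('scene','s1');d=grab('side','sd1')
st=r.state();print(st['t'],st['position'],st['orientation'],st['qpos'].round(2))
print((-a['R'].T@a['t']).round(3),a['R'].round(2))
S=d;C=b
s=lambda x,y:(S,240+x/4-.5,140+y/4-.5)
print(proj(a,[.6,.2,.1]),proj(a,[.47,.21,.055]))
E
```

```text
1.2167 [0.3828941  0.27647164 0.31500446] [ 1.81657146e-01 -3.13520717e+00  9.91392179e-05] [ 0.5  -0.08  1.34  0.    1.89 -1.18]
[0.316 0.268 0.478] [[-0.11  0.99  0.  ]
 [ 0.96  0.11  0.27]
 [ 0.26  0.03 -0.96]]
[243.14453154 331.47199634] [263.75751066 223.61185517]
```

View pics/w1.png

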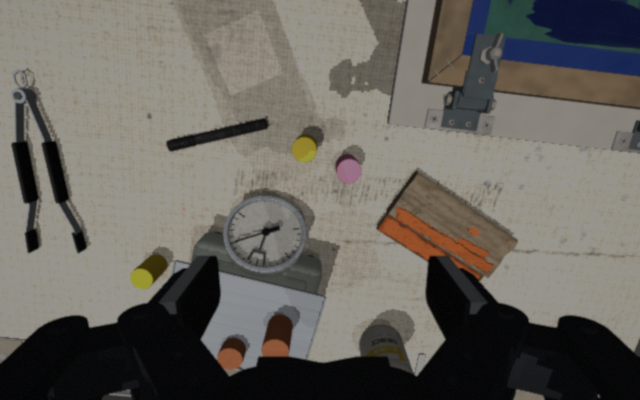

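The wrist view shows the tongs in the left part (pivot (20,97), jaws at (33,240) and (80,242)). The dial centre is about (268,231), with the needle pointing left to (235,240) and the prongs at (250–268,256). I'll crop the dial closely and triangulate the cakes.

```bash
python3 - <<'E'
from h import *
w=load('w1')['pixels'];b=load('s1')['pixels'];d=load('sd1')['pixels']
A=cv2.resize(w[190:275,220:310],(540,510),interpolation=2)
B=cv2.resize(b[195:280,230:320],(255,255),interpolation=2)[:, :255]
D=cv2.resize(d[140:205,285:355],(255,255),interpolation=2)
cv2.imwrite('pics/crop2.png',np.hstack([A,np.vstack([B,D])])[:,:,::-1])
for n,f in(('w1',w),('s1',b),('sd1',d)):
    h=cv2.cvtColor(f,cv2.COLOR_RGB2HSV);m=(((h[...,0]<11)|(h[...,0]>176))&(h[...,1]>130)&(h[...,2]>50)).astype(np.uint8)
    k,l,s,c=cv2.connectedComponentsWithStats(m)
    print(n,[(s[i].tolist(),c[i].round(1).tolist()) for i in range(1,k) if s[i][4]>25])
E
```

```text
w1 [([378, 208, 115, 72, 1628], [437.1, 243.8]), ([262, 338, 27, 19, 330], [275.0, 348.0]), ([217, 347, 26, 22, 338], [229.3, 357.4])]
s1 [([271, 0, 27, 30, 476], [280.8, 10.4]), ([284, 201, 10, 7, 55], [288.3, 203.9]), ([258, 206, 10, 8, 62], [262.2, 209.5]), ([257, 216, 11, 9, 78], [261.8, 220.1]), ([246, 300, 33, 21, 283], [264.9, 310.1])]
sd1 [([523, 50, 9, 19, 68], [527.3, 59.6]), ([289, 140, 24, 23, 225], [300.0, 150.8]), ([325, 148, 6, 12, 33], [327.7, 152.7]), ([338, 163, 5, 6, 27], [340.1, 165.6]), ([323, 168, 5, 9, 33], [325.0, 171.5])]
```

View pics/crop2.png

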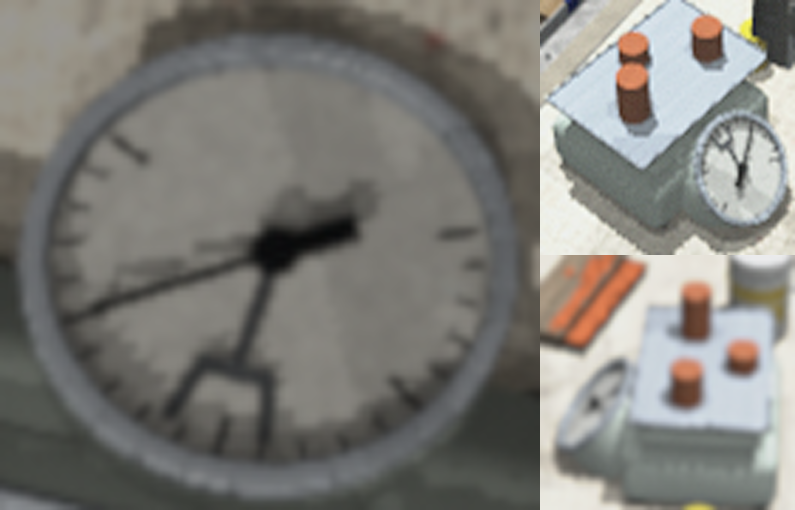

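```bash
cat > m.py <<'E'
from h import *
W=load('w1');C=load('s1');S=load('sd1');yaw=-0.12
w=lambda x,y:(W,220+x/6-.5,190+y/6-.5)
c=onz(*w(272,250),.0545)
x=np.array([np.cos(yaw),np.sin(yaw),0]);yl=np.array([-x[1],x[0],0]);n=(-x+[0,0,1])/2**.5;up=(x+[0,0,1])/2**.5
print('dial c',c.round(3))
for nm,p in(('0tick',(458,233)),('200tick',(130,148)),('50?',(405,390)),('needle',(70,320)),('pr1',(172,412)),('pr2',(265,455))):
    o,d=ray(*w(*p));P=o+d*((c-o)@n)/(d@n)-c
    print(nm,(2+np.arctan2(-P@yl,P@up))/.02,np.linalg.norm(P))
# cake tops (pixel centres of top ellipses)
c2=lambda x,y:(C,230+(x-540)*90/255-.5,195+y/3-.5)
s2=lambda x,y:(S,285+(x-540)*70/255-.5,140+(y-255)*65/255-.5)
for nm,p,q in(('A',(632,75),(697,291)),('B',(634,43),(742,348)),('C',(707,25),(687,369))):
    X,e=tri(c2(*p),s2(*q));print(nm,X.round(4),e)
E
python3 m.py
```

```text
dial c [0.48  0.212 0.054]
0tick 4.594740376930273 0.04066082340733284
200tick 200.0250115684821 0.0392709491181481
50? 52.36685438774957 0.04261038369237784
needle 148.4192790758403 0.04449772429204607
pr1 113.42830673396831 0.041508644838746764
pr2 89.35304426129147 0.04585328056439495
A [0.584  0.2454 0.1504] [0.0005, 0.0005]
B [0.6226 0.1908 0.1235] [0.0007, 0.0007]
C [0.5662 0.1434 0.1368] [0.0003, 0.0003]
```

Removing 50 g brings 150 g to about 101 g (prong middle), so I take cake_mid = C at (0.566, 0.143). Next is the precise tongs pose.

```bash
cat > t.py <<'E'
from h import *
def sleeves(name,z=.022):
    im=load(name);p=im['pixels'];g=p.max(2)
    # region of interest: projected tongs box
    box=np.array([proj(im,q) for q in([.32,-.16,.01],[.32,-.03,.01],[.57,-.03,.01],[.57,-.16,.01])]).astype(np.int32)
    m=np.zeros(g.shape,np.uint8);cv2.fillPoly(m,[box],1);m&=(g<60).astype(np.uint8)
    k,l,s,c=cv2.connectedComponentsWithStats(m);o=[]
    for i in range(1,k):
        if s[i][4]<12: continue
        q=np.argwhere(l==i)[:,::-1].astype(np.float32);rc=cv2.minAreaRect(q)
        o.append((s[i][4],c[i].round(1),np.round(rc[1],1),onz(im,*c[i],z).round(4)))
    return im,o
if __name__=='__main__':
    import sys
    for n in sys.argv[1:]:
        print(n)
        for x in sleeves(n)[1]: print(*x)
E
python3 t.py w1 sd1
```

```text
w1
1624 [ 55.7 171.2] [171.8  17.1] [ 0.4393 -0.0746  0.022 ]
1584 [ 26.  178.6] [147.6  18.4] [ 0.454 -0.115  0.022]
sd1
12 [321.5 238. ] [1.2 7.3] [ 0.5397 -0.0691  0.022 ]
64 [290.9 245. ] [ 2.5 24.3] [ 0.4435 -0.0932  0.022 ]
70 [292.7 254.7] [ 2.7 26.2] [ 0.4484 -0.1338  0.022 ]
13 [326.2 253.5] [1. 6.] [ 0.5488 -0.1356  0.022 ]
```

>>> servo_tool:
  motion:
    - [-1,[0,-0.04,0],0]
    - [-1,[0,-0.08,0],0]
    - [-1,[0.01,-0.12,0],0]
    - [-1,[0.01,-0.16,-0.01],0]
    - [-1,[0.01,-0.2,-0.02],0]
    - [-1,[0.02,-0.24,-0.03],0]
    - [-1,[0.02,-0.28,-0.05],0]
    - [-1,[0.02,-0.31,-0.06],0]

```text
t: 1.88
position: [0.4033, -0.0354, 0.254]
orientation: [0.181, -3.135, -0.0]
force: [0.8, -0.9, -0.1]
opening: 0.0856
gripper_force: 0.0
```

>>> servo_tool:
  motion:
    - [-1,[0,-0.04,0],0]
    - [-1,[0,-0.07,0],0]
    - [-1,[0,-0.07,0],0]
    - [-1,[0,-0.07,0],0]

```text
t: 2.22
position: [0.4038, -0.1047, 0.255]
orientation: [0.176, -3.136, -0.002]
force: [-0.4, 0.5, 0.5]
opening: 0.0852
gripper_force: 0.0
```

```bash
python3 - <<'E'
from h import *
a=grab('wrist','w2')
st=r.state();print(st['t'],st['position'],st['orientation'],st['qpos'].round(2))
E
python3 t.py w2
```

```text
2.2667 [ 0.40393617 -0.10375209  0.25527473] [ 1.79053523e-01 -3.13595872e+00 -1.91326196e-03] [-0.39 -0.22  1.57  0.    1.79 -2.07]
w2
31 [323.4  95.7] [11.3  3.5] [ 0.3257 -0.1113  0.022 ]
19 [318.1 114.9] [5. 4.] [ 0.3465 -0.1149  0.022 ]
383 [301.1 198.8] [ 5.9 67.1] [ 0.4444 -0.1244  0.022 ]
382 [335.2 199.3] [68.   5.9] [ 0.4406 -0.0842  0.022 ]
72 [292. 274.] [ 3.2 25.2] [ 0.543  -0.1265  0.022 ]
61 [344.8 274.5] [24.  3.] [ 0.5365 -0.0604  0.022 ]
```

View pics/w2.png

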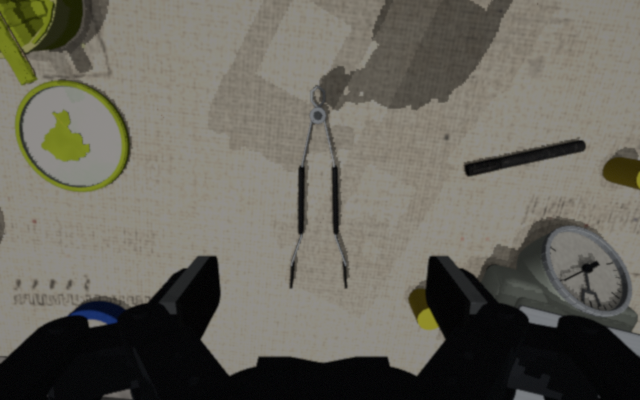

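The tongs lie alone: pivot (318,115), sleeves (301,199) and (335,199), jaws (292,274) and (345,274). Grip midpoint is (0.4425, -0.104) with yaw 0.11, and the tool is already aligned.

>>> servo_tool:
  motion:
    - [-1,[0.02,0,-0.04],0]
    - [-1,[0.039,0,-0.08],0]
    - [-1,[0.039,0,-0.12],0]
    - [-1,[0.039,0,-0.16],0]
    - [-1,[0.039,0,-0.195],0]
    - [-1,[0.039,0,-0.215],0]
    - [-0.5,[0.039,0,-0.23],0]
    - [-0.4,[0.039,0,-0.235],0]

```text
t: 2.93
position: [0.4408, -0.1015, 0.0175]
orientation: [0.184, -3.131, -0.005]
force: [-0.4, 0.2, 0.7]
opening: 0.0637
gripper_force: 0.0
```

>>> servo_tool:
  motion:
    - [-0.3,[0,0,-0.008],0]
    - [-0.2,[0,0,-0.014],0]
    - [-0.15,[0,0,-0.016],0]
    - [-0.1,[0,0,-0.016],0]
    - [-0.1,[0,0,-0.016],0]
    - [-0.1,[0,0,-0.016],0]

```text
t: 3.43
position: [0.4435, -0.105, 0.0055]
orientation: [-0.178, 3.135, -0.001]
force: [0.5, 0.9, -0.1]
opening: 0.0467
gripper_force: 0.0
```

>>> servo_tool:
  motion:
    - [-0.05,[0,0,-0.001],0]
    - [0,[0,0,-0.001],0]
    - [0,[0,0,-0.001],0]
    - [0,[0,0,-0.001],0]

```text
t: 3.77
position: [0.4428, -0.1048, 0.0037]
orientation: [-0.177, 3.136, 0.0]
force: [0.3, 0.4, -0.2]
opening: 0.0425
gripper_force: 0.0
```

>>> servo_tool:
  motion:
    - [0.06,[0,0,0],0]
    - [0.06,[0,0,0],0]
    - [0.06,[0,0,0],0]

```text
t: 4.02
position: [0.4428, -0.1047, 0.0036]
orientation: [0.178, -3.137, -0.0]
force: [-0.1, -0.6, 0.5]
opening: 0.0403
gripper_force: 0.0
```

```bash
python3 - <<'E'
from h import *
a=grab('wrist','w3');b=grab('side','sd3')
print(r.state()['gripper_force'],r.state()['opening'])
B=cv2.resize(b['pixels'][190:270,240:340],(640,512)[:2],interpolation=2)[:190]
A=cv2.resize(b['pixels'][205:265,230:340],(660,360),interpolation=2)
cv2.imwrite('pics/c3.png',np.vstack([cv2.resize(a['pixels'][200:],(660,206)),A])[:,:,::-1])
E
python3 t.py sd3
```

```text
0.0 0.040279051321801505
sd3
264 [290.3 247.9] [24.1 26.3] [ 0.4416 -0.1054  0.022 ]
13 [321.5 237.9] [1.5 7.3] [ 0.5398 -0.0687  0.022 ]
13 [326.2 253.5] [1. 6.] [ 0.5488 -0.1356  0.022 ]
```

View pics/c3.png

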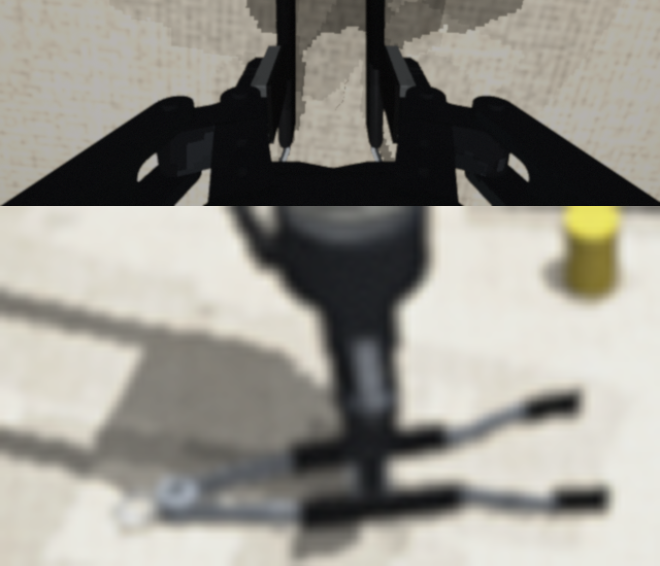

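The jaws have not moved yet (same pixels as before), and the pads stand just outside the sleeves with no force. I keep closing gently.

>>> servo_tool:
  motion:
    - [0.1,[0,0,0],0]
    - [0.1,[0,0,0],0]
    - [0.1,[0,0,0],0]
    - [0.1,[0,0,0],0]

```text
t: 4.45
position: [0.4428, -0.1046, 0.0036]
orientation: [0.178, -3.137, -0.0]
force: [0.1, 0.1, 0.3]
opening: 0.0384
gripper_force: 0.0
```

```bash
python3 - <<'E'
from h import *
b=grab('side','sd4');grab('wrist','w4')
print(r.state()['gripper_force'],r.state()['opening'],r.state()['force'])
E
python3 t.py sd4
```

```text
0.0 0.038410241234660726 [-0.32465947  0.70205529  0.09902292]
sd4
261 [290.3 247.9] [24.1 26.3] [ 0.4416 -0.1051  0.022 ]
13 [321.5 237.9] [1.5 7.3] [ 0.5398 -0.0687  0.022 ]
13 [326.2 253.5] [1. 6.] [ 0.5488 -0.1356  0.022 ]
```

```bash
python3 - <<'E'
from h import *
a=load('w3');b=load('w4')
P=lambda x,y,z:proj(b,[x,y,z]).round(0)
for y0 in(-.024,-.016,.016,.024): print(y0,[P(.4425-s*.0,-.1043+y0,z) for s in(0,) for z in(.022,.011)], P(.402,-.1088+y0,.022))
print('tcp',P(*r.state()['position']))
for n,i in(('w3',a),('w4',b)):
  g=i['pixels'].max(2)
  for row in(205,225,245,265,285):
    m=(g[row]<60).astype(int);e=np.flatnonzero(np.diff(m))
    print(n,row,e[(e>150)&(e<500)])
A=b['pixels'][200:380,200:440]
cv2.imwrite('pics/c4.png',np.clip(cv2.resize(A,(800,600),interpolation=2)[:,:,::-1].astype(float)*2.2,0,255))
E
```

```text
-0.024 [array([269., 255.]), array([272., 246.])] [265. 166.]
-0.016 [array([287., 257.]), array([289., 248.])] [284. 168.]
0.016 [array([357., 264.]), array([355., 254.])] [360. 176.]
0.024 [array([374., 266.]), array([371., 256.])] [378. 178.]
tcp [321. 245.]
w3 205 [267 286 353 373]
w3 225 [267 286 353 372]
w3 245 [267 286 354 377 381 384]
w3 265 [238 286 354 406]
w3 285 [225 249 257 286 354 388 395 419]
w4 205 [267 286 353 372]
w4 225 [267 286 353 372]
w4 245 [267 286 354 382]
w4 265 [240 286 354 404]
w4 285 [227 252 259 286 354 385 392 417][ WARN:0@0.034] global loadsave.cpp:1063 imwrite_ Unsupported depth image for selected encoder is fallbacked to CV_8U.
```

View pics/c4.png

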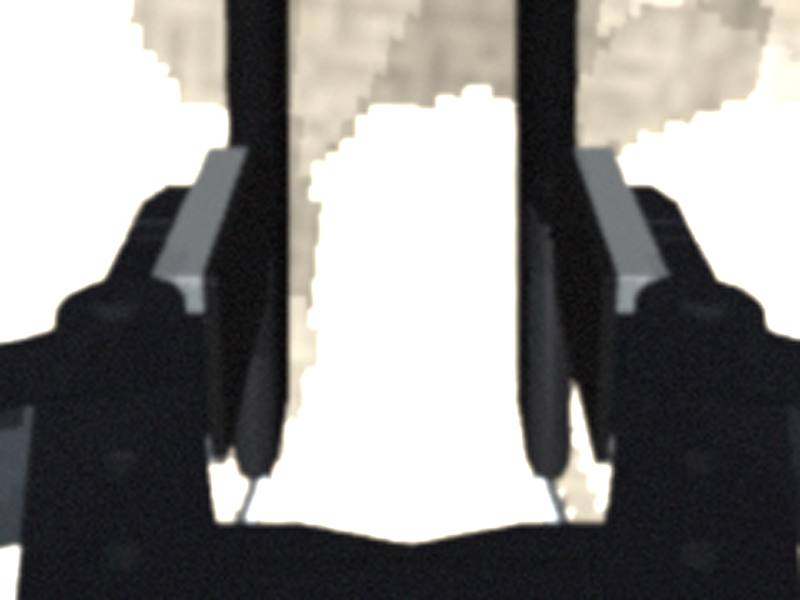

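The pads stand outside the sleeves (crop 235,200 and 585,200), just about touching. The reported opening is smaller than the true gap. I close on with the jaws as feedback.

>>> servo_tool:
  motion:
    - [0.18,[0,0,0],0]
    - [0.18,[0,0,0],0]
    - [0.18,[0,0,0],0]
    - [0.18,[0,0,0],0]

```text
t: 4.88
position: [0.4428, -0.1047, 0.0036]
orientation: [-0.178, 3.136, 0.0]
force: [-0.4, 0.1, 0.5]
opening: 0.0352
gripper_force: 0.0
```

```bash
cat > e.py <<'E'
from h import *
import sys
b=grab('wrist',sys.argv[1]);s=r.state();print(s['t'],s['gripper_force'],s['opening'],s['force'].round(1),s['position'].round(4))
g=b['pixels'].max(2)
for row in(180,205,225,285):
    m=(g[row]<60).astype(int);e=np.flatnonzero(np.diff(m));print(row,e[(e>150)&(e<500)])
E
python3 e.py w5
```

```text
4.9333 0.0 0.03549172421598638 [0.2 0.8 0.1] [ 0.4428 -0.1046  0.0036]
180 [268 286 353 372]
205 [267 286 353 372]
225 [267 286 353 372]
285 [231 259 265 286 354 380 385 413]
```

>>> servo_tool:
  motion:
    - [0.26,[0,0,0],0]
    - [0.26,[0,0,0],0]
    - [0.26,[0,0,0],0]
    - [0.26,[0,0,0],0]

```text
t: 5.27
position: [0.4428, -0.1046, 0.0036]
orientation: [-0.178, 3.137, 0.0]
force: [-0.4, 0.7, 0.1]
opening: 0.0316
gripper_force: 0.0
```

```bash
python3 e.py w6
```

```text
5.3167 0.0 0.03166065738488929 [ 0.6  0.1 -0.6] [ 0.4428 -0.1047  0.0036]
180 [268 286 353 372]
205 [267 286 353 373]
225 [267 286 353 372]
285 [235 265 270 287 354 374 379 409]
```

```bash
python3 - <<'E'
from h import *
s=grab('side','sd6');w=load('w6')
for y in(-.128,-.12): print(y,[(z,proj(s,[.443,y,z]).round(1)) for z in(0,.011,.022,.04)])
A=cv2.resize(s['pixels'][222:267,262:322],(800,600),interpolation=2)[:,:400+0]
A=cv2.resize(s['pixels'][225:265,270:312],(400,381),interpolation=2)
B=cv2.resize(w['pixels'][200:350,240:400],(400,375),interpolation=2)
B=np.vstack([B,np.zeros((6,400,3),np.uint8)])
cv2.imwrite('pics/c6.png',np.clip(np.hstack([A*1.2,B*2.5])[:,:,::-1],0,255).astype(np.uint8))
E
```

```text
-0.128 [(0, array([291.2, 258.4])), (0.011, array([291. , 255.9])), (0.022, array([290.9, 253.3])), (0.04, array([290.6, 249.2]))]
-0.12 [(0, array([291.1, 256.4])), (0.011, array([291. , 253.9])), (0.022, array([290.8, 251.4])), (0.04, array([290.6, 247.2]))]
```

View pics/c6.png

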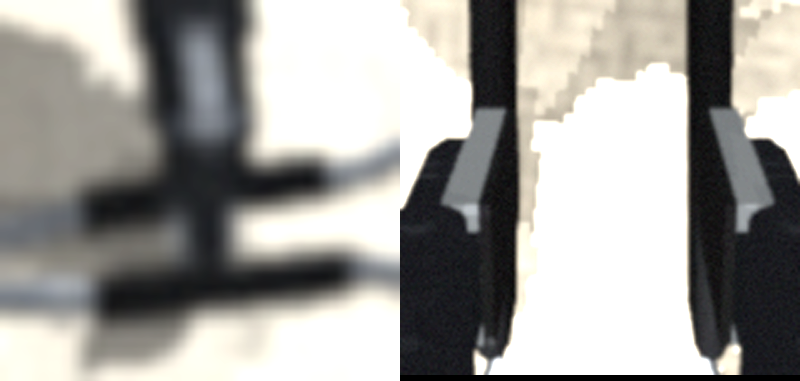

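The pads (crop 490,110 and 720,110) lie over the sleeves, which have not moved, so the fingertips are still above the sleeves. I'll open, then lower in small steps, watching the force.

>>> servo_tool:
  motion:
    - [-0.4,[0,0,0],0]
    - [-0.4,[0,0,0],0]
    - [-0.4,[0,0,0],0]
    - [-0.4,[0,0,-0.002],0]
    - [-0.4,[0,0,-0.004],0]
    - [-0.4,[0,0,-0.004],0]

```text
t: 5.87
position: [0.4424, -0.1045, -0.001]
orientation: [0.178, -3.136, -0.001]
force: [-0.7, 0.4, 0.7]
opening: 0.0596
gripper_force: 0.0
```

```bash
python3 e.py w7
```

```text
5.9167 0.0 0.05998480109514436 [-0.1 -0.9 -0.2] [ 0.4424 -0.1045 -0.0009]
180 [268 275 277 285 354 371]
205 [265 285 354 374]
225 [265 285 354 373]
285 [199 253 267 285 355 372 391 445]
```

>>> servo_tool:
  motion:
    - [-0.4,[0,0,-0.0015],0]
    - [-0.4,[0,0,-0.003],0]
    - [-0.4,[0,0,-0.0045],0]
    - [-0.4,[0,0,-0.006],0]
    - [-0.4,[0,0,-0.006],0]

```text
t: 6.33
position: [0.4425, -0.1045, -0.0069]
orientation: [0.178, -3.136, -0.001]
force: [-0.1, 0.5, -0.1]
opening: 0.0598
gripper_force: 0.0
```

```bash
cat > g.py <<'E'
from h import *
import sys
def tip(f):
    w=load(f) if f!='new' else grab('wrist','wn%d'%(r.state()['t']*100)); p=w['pixels'].astype(int)
    m=((p.max(2)>35)&(p.max(2)<110)&(p[...,2]>=p[...,0]-2)).astype(np.uint8)
    out=[]
    for c0,c1 in((200,300),(340,440)):
        q=m.copy();q[:, :c0]=0;q[:,c1:]=0;q[:200]=0;q[310:]=0
        k,l,s,c=cv2.connectedComponentsWithStats(q);i=1+np.argmax(s[1:,4]);out.append(s[i].tolist())
    print(f,out,[p[r0,c0].tolist() for r0,c0 in((260,276),)])
for f in sys.argv[1:]: tip(f)
E
python3 g.py w4 w6 w7 new; python3 -c "
from h import *
w=load('w7')
for f in ('w4','w6','w7'):
  w=load(f);print((-w['R'].T@w['t']).round(4))
"
```

```text
w4 [[246, 244, 28, 50, 593], [372, 244, 28, 50, 589]] [[9, 9, 9]]
w6 [[257, 243, 25, 50, 589], [364, 243, 25, 50, 574]] [[48, 50, 51]]
w7 [[210, 249, 37, 51, 651], [400, 248, 36, 52, 667]] [[9, 11, 11]]
new [[210, 249, 37, 51, 658], [400, 248, 36, 52, 671]] [[11, 11, 12]]
[ 0.375  -0.1117  0.1659]
[ 0.375  -0.1117  0.1659]
[ 0.3748 -0.1116  0.1614]
```

>>> servo_tool:
  motion:
    - [-0.2,[0,0,0],0]
    - [-0.15,[0,0,0],0]
    - [-0.1,[0,0,0],0]
    - [-0.1,[0,0,0],0]
    - [-0.05,[0,0,0],0]
    - [0,[0,0,0],0]
    - [0,[0,0,0],0]

```text
t: 6.97
position: [0.4436, -0.1051, -0.0054]
orientation: [-0.177, 3.135, -0.001]
force: [-1.3, 0.4, 5.7]
opening: 0.0432
gripper_force: 10.6
```

```bash
python3 e.py w8
```

```text
7.0167 10.598756074905396 0.042642693712778075 [-0.8 -0.   6. ] [ 0.4436 -0.1051 -0.0055]
180 [273 278 283 289 354 362 365 371]
205 [270 290 354 374]
225 [271 291 353 374]
285 [223 244 252 292 353 392 400 422]
```

The tongs are now gripped: pad force 10.6 N, and the sleeves have moved in about 3 mm. Test lift.

>>> servo_tool:
  motion:
    - [0,[0,0,0.005],0]
    - [0,[0,0,0.015],0]
    - [0,[0,0,0.03],0]
    - [0,[0,0,0.05],0]
    - [0,[0,0,0.08],0]
    - [0,[0,0,0.11],0]
    - [0,[0,0,0.11],0]
    - [0,[0,0,0.11],0]

```text
t: 7.68
position: [0.4443, -0.1051, 0.1062]
orientation: [-0.178, 3.132, -0.003]
force: [0.0, 0.7, -1.5]
opening: 0.0427
gripper_force: 9.0
```

```bash
python3 e.py w9; python3 - <<'E'
from h import *
s=grab('side','sd9');c=grab('scene','s9')
p=s['pixels']; h=p.max(2)
# jaws candidate blobs in side view
m=(h<60).astype(np.uint8);m[:,:295]=0;m[:190]=0;m[265:]=0;m[:,345:]=0
k,l,st,ce=cv2.connectedComponentsWithStats(m)
print([(st[i].tolist(),ce[i].round(1).tolist()) for i in range(1,k) if st[i][4]>5])
B=np.hstack([cv2.resize(p[190:260,240:340],(500,350),interpolation=2),cv2.resize(load('w9')['pixels'][100:300,200:440],(300,250))[:0].reshape(0,300,3) if 0 else np.vstack([cv2.resize(load('w9')['pixels'][60:340,180:460],(300,300)),np.zeros((50,300,3),np.uint8)])])
cv2.imwrite('pics/c9.png',B[:,:,::-1])
E
```

```text
7.7333 8.94592970609665 0.04327630936772247 [-0.5 -0.7 -0.7] [ 0.4429 -0.1046  0.1041]
180 [274 278 282 289 355 370]
205 [271 289 354 374]
225 [271 290 354 372]
285 [222 245 252 292 353 392 400 422]
[([295, 190, 3, 3, 8], [295.9, 190.9]), ([318, 211, 9, 3, 19], [322.8, 212.3]), ([295, 216, 8, 4, 23], [298.3, 217.8]), ([295, 225, 10, 4, 30], [299.5, 226.3]), ([323, 225, 8, 2, 16], [326.5, 225.5])]
```

View pics/c9.png

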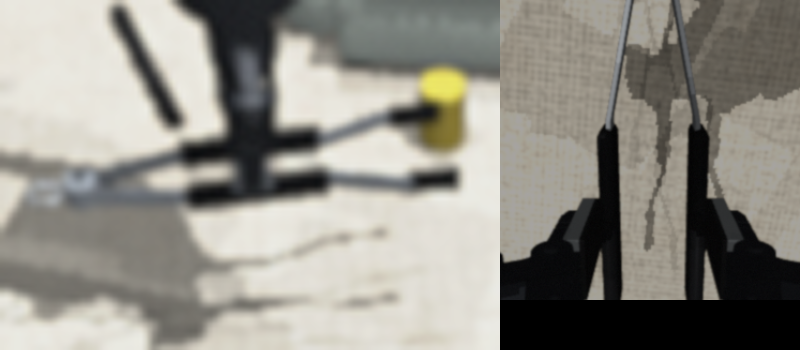

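The tongs hang level from the gripper with the jaws open. The side crop shows them at (412,115) and (436,178), clear of the table. I locate the jaws numerically and plan the carry.

```bash
python3 - <<'E'
from h import *
s=load('sd9')
for z in(.115,.12,.125,.13):
    a=onz(s,322.8,212.3,z);b=onz(s,326.5,225.5,z);print(z,a.round(4),b.round(4),((a+b)/2).round(4),np.hypot(*(a-b)[:2]).round(4))
c=load('s9')
m=(c['pixels'].max(2)<60)
q=proj(c,[.541,-.065,.12]).round();q2=proj(c,[.541,-.122,.12]).round();print(q,q2)
x0,y0=(np.minimum(q,q2)-12).astype(int);x1,y1=(np.maximum(q,q2)+12).astype(int)
M=m.astype(np.uint8)*0;M[y0:y1,x0:x1]=m[y0:y1,x0:x1]
k,l,st,ce=cv2.connectedComponentsWithStats(M);print([(st[i].tolist(),ce[i].round(1)) for i in range(1,k) if st[i][4]>5])
E
```

```text
0.115 [ 0.5441 -0.054   0.115 ] [ 0.5502 -0.1127  0.115 ] [ 0.5472 -0.0833  0.115 ] 0.059
0.12 [ 0.5436 -0.0597  0.12  ] [ 0.5497 -0.118   0.12  ] [ 0.5466 -0.0888  0.12  ] 0.0587
0.125 [ 0.5431 -0.0654  0.125 ] [ 0.5492 -0.1234  0.125 ] [ 0.5461 -0.0944  0.125 ] 0.0583
0.13 [ 0.5426 -0.0711  0.13  ] [ 0.5486 -0.1287  0.13  ] [ 0.5456 -0.0999  0.13  ] 0.0579
[332. 169.] [341. 160.]
[([336, 158, 7, 3, 7], array([339. , 158.7]))]
```

>>> servo_tool:
  motion:
    - [0,[0,0,0.02],0]
    - [0,[0,0.01,0.05],0]
    - [0,[0,0.04,0.08],-0.02]
    - [0,[0,0.07,0.09],-0.04]
    - [0,[0,0.1,0.09],-0.06]
    - [0,[0,0.13,0.09],-0.08]
    - [0,[0,0.16,0.09],-0.1]
    - [0,[0,0.18,0.09],-0.11]

```text
t: 8.5
position: [0.4415, 0.0777, 0.1916]
orientation: [0.006, -3.138, -0.002]
force: [-0.2, 0.3, -0.6]
opening: 0.0426
gripper_force: 9.0
```

>>> servo_tool:
  motion:
    - [0,[0,0.02,0],0]
    - [0,[0,0.04,0],0]
    - [0,[0.005,0.055,0],0]
    - [0,[0.01,0.065,0],0]
    - [0,[0.015,0.068,0],0]
    - [0,[0.02,0.068,0],0]
    - [0,[0.02,0.068,0],0]
    - [0,[0.02,0.068,0],0]

```text
t: 9.17
position: [0.4629, 0.1425, 0.193]
orientation: [0.003, -3.14, 0.001]
force: [-0.7, -0.3, -1.2]
opening: 0.0431
gripper_force: 9.0
```

```bash
cat > j.py <<'E'
from h import *
import sys
s=grab('side',sys.argv[1]+'s');c=grab('scene',sys.argv[1]+'c');w=grab('wrist',sys.argv[1]+'w');st=r.state()
print(st['t'],st['position'].round(4),st['orientation'].round(3),st['opening'],st['gripper_force'],st['force'].round(1))
J=st['position']+[.103,0,.018]
for n,im in(('side',s),('scene',c)):
    p=im['pixels'];q=proj(im,J).astype(int);print(n,q)
    for lab,m in(('dark',p.max(2)<55),('red',(p[...,0]>p[...,1]*1.7)&(p[...,0]>p[...,2]*1.7)&(p[...,0]>50))):
        M=np.zeros(m.shape,np.uint8);a,b=max(q[1]-35,0),q[1]+55;M[a:b,q[0]-35:q[0]+35]=m[a:b,q[0]-35:q[0]+35]
        k,l,t,ce=cv2.connectedComponentsWithStats(M)
        print(lab,[(t[i].tolist(),ce[i].round(1).tolist()) for i in range(1,k) if t[i][4]>7])
E
python3 j.py a
```

```text
9.3167 [0.4628 0.1426 0.1936] [ 3.000e-03 -3.141e+00  0.000e+00] 0.042828107077989355 8.95861566066742 [-0.3 -0.9 -1.1]
side [324 149]
dark [([289, 114, 13, 18, 115], [293.3, 119.7]), ([289, 133, 18, 24, 198], [296.3, 146.6]), ([321, 144, 7, 2, 9], [324.6, 144.8]), ([323, 153, 7, 4, 22], [326.4, 154.7])]
red [([298, 140, 6, 5, 18], [300.7, 142.4]), ([307, 142, 5, 3, 10], [308.9, 143.1]), ([293, 156, 7, 7, 34], [296.2, 158.9])]
scene [288 183]
dark [([259, 148, 9, 19, 35], [263.1, 156.8]), ([277, 148, 4, 6, 8], [278.2, 150.2]), ([308, 148, 15, 26, 218], [314.2, 159.1]), ([290, 175, 9, 7, 34], [293.8, 178.1]), ([305, 182, 10, 14, 51], [309.2, 188.6]), ([278, 187, 8, 7, 33], [281.5, 190.2]), ([303, 195, 10, 8, 42], [306.9, 198.1])]
red []
```

```bash
python3 - <<'E'
from h import *
s=load('as');c=load('ac')
L,e=tri((s,324.6,144.8),(c,281.5,190.2));R,f=tri((s,326.4,154.7),(c,293.8,178.1));print(L.round(4),e,R.round(4),f,((L+R)/2).round(4))
# cakes again from these views: warm mask near the pan
for n,im in(('s',s),('c',c)):
    p=im['pixels'].astype(int);m=((p[...,0]>p[...,1]*1.5)&(p[...,0]>p[...,2]*1.5)&(p[...,0]>40)).astype(np.uint8)
    M=np.zeros_like(m);q=np.array([proj(im,X) for X in([.5,.08,.1],[.68,.08,.1],[.68,.3,.1],[.5,.3,.1],[.5,.2,.18],[.66,.2,.18])]).astype(int)
    a,b=q.min(0),q.max(0);M[a[1]:b[1],a[0]:b[0]]=m[a[1]:b[1],a[0]:b[0]]
    k,l,t,ce=cv2.connectedComponentsWithStats(M);print(n,[(t[i].tolist(),ce[i].round(1).tolist()) for i in range(1,k) if t[i][4]>12])
    for X in([.584,.245,.126],[.6226,.191,.112],[.5662,.1434,.119]): print(proj(im,X).round(1))
E
```

```text
[0.5667 0.1744 0.2105] [0.0007, 0.0007] [0.5668 0.1151 0.2095] [0.0016, 0.0016] [0.5667 0.1447 0.21  ]
s [([325, 147, 6, 6, 30], [327.3, 149.6]), ([325, 157, 5, 4, 16], [327.3, 158.7]), ([338, 163, 6, 6, 33], [340.3, 165.5]), ([322, 168, 6, 10, 48], [324.9, 172.1])]
[327.4 154.6]
[339.7 166. ]
[324.7 172.9]
c [([284, 201, 10, 8, 61], [288.4, 204.1]), ([258, 206, 10, 8, 66], [262.4, 209.7]), ([257, 215, 11, 10, 83], [261.9, 220.0])]
[262.4 225.5]
[262.7 211.6]
[288.5 207.2]
```

Jaw middle is (0.567, 0.145, 0.210) against the cake axis at (0.566, 0.143): aligned. Descend.

>>> servo_tool:
  motion:
    - [0,[-0.001,-0.001,-0.02],0]
    - [0,[-0.001,-0.001,-0.04],0]
    - [0,[-0.001,-0.001,-0.058],0]
    - [0,[-0.001,-0.001,-0.072],0]
    - [0,[-0.001,-0.001,-0.082],0]
    - [0,[-0.001,-0.001,-0.088],0]
    - [0,[-0.001,-0.001,-0.088],0]
    - [0,[-0.001,-0.001,-0.088],0]

```text
t: 9.98
position: [0.4621, 0.1423, 0.1061]
orientation: [-0.005, 3.141, 0.0]
force: [-0.8, -1.0, -0.2]
opening: 0.0432
gripper_force: 9.0
```

```bash
python3 j.py b; python3 - <<'E'
from h import *
for f in('bs','bc'):
    im=load(f);J=[.5665,.1445,.122];print([proj(im,[.5665,y,.12]).round(1) for y in(.1145,.1745)])
E
```

```text
10.1333 [0.4627 0.1425 0.1069] [-5.000e-03  3.139e+00  1.000e-03] 0.04258895911740695 8.964054733514786 [-0.4  0.8 -1.2]
side [324 171]
dark [([289, 136, 14, 20, 172], [294.0, 143.0]), ([289, 158, 18, 20, 164], [295.8, 169.4]), ([323, 175, 6, 3, 13], [325.3, 176.4])]
red [([298, 141, 6, 6, 11], [300.4, 143.4]), ([298, 142, 15, 17, 84], [304.2, 149.5])]
scene [288 205]
dark [([308, 173, 9, 26, 99], [311.2, 184.1]), ([290, 197, 9, 8, 24], [294.5, 200.5]), ([303, 207, 13, 20, 78], [308.0, 217.7]), ([279, 210, 8, 6, 27], [282.1, 212.5]), ([300, 250, 2, 6, 9], [300.3, 252.0])]
red []
[array([325.5, 177.7]), array([324.1, 167.4])]
[array([293.9, 200.9]), array([282.3, 213.6])]
```

>>> servo_tool:
  motion:
    - [0.05,[0,0,0],0]
    - [0.1,[0,0,0],0]
    - [0.15,[0,0,0],0]
    - [0.2,[0,0,0],0]
    - [0.25,[0,0,0],0]
    - [0.28,[0,0,0],0]
    - [0.3,[0,0,0],0]
    - [0.3,[0,0,0],0]

```text
t: 10.8
position: [0.4618, 0.1423, 0.1055]
orientation: [0.005, -3.142, 0.0]
force: [0.0, -0.3, -0.6]
opening: 0.0306
gripper_force: 37.1
```

>>> servo_tool:
  motion:
    - [0.33,[0,0,0],0]
    - [0.36,[0,0,0],0]
    - [0.4,[0,0,0],0]
    - [0.4,[0,0,0],0]
    - [0.4,[0,0,0],0]

```text
t: 11.22
position: [0.4617, 0.1423, 0.1055]
orientation: [0.005, -3.141, -0.0]
force: [-0.2, -0.1, -1.0]
opening: 0.0297
gripper_force: 59.8
```

>>> servo_tool:
  motion:
    - [0.4,[0,0,0.004],0]
    - [0.4,[0,0,0.012],0]
    - [0.4,[0,0,0.025],0]
    - [0.4,[0,0,0.045],0]
    - [0.4,[0,0,0.07],0]
    - [0.4,[0,0,0.1],0]
    - [0.4,[0,0,0.12],0]
    - [0.4,[0,0,0.13],0]

```text
t: 11.88
position: [0.4632, 0.1427, 0.2402]
orientation: [-0.005, 3.135, 0.002]
force: [0.1, -0.1, -0.8]
opening: 0.0294
gripper_force: 59.9
```

>>> servo_tool:
  motion:
    - [0.4,[0,0,0],0]
    - [0.4,[0,0,0],0]
    - [0.4,[0,0,0],0]
    - [0.4,[0,0,0],0]
    - [0.4,[0,0,0],0]
    - [0.4,[0,0,0],0]

```text
t: 12.38
position: [0.4613, 0.1423, 0.2343]
orientation: [0.005, -3.139, 0.0]
force: [-0.0, -0.1, -0.9]
opening: 0.0298
gripper_force: 59.9
```

```bash
python3 j.py d; python3 - <<'E'
from h import *
for n in('ds','dc'):
    im=load(n);p=im['pixels'].astype(int);m=((p[...,0]>p[...,1]*1.5)&(p[...,0]>p[...,2]*1.5)&(p[...,0]>40)).astype(np.uint8)
    M=np.zeros_like(m);q=np.array([proj(im,X) for X in([.5,.08,.1],[.68,.08,.1],[.68,.3,.1],[.5,.3,.1],[.5,.2,.3],[.66,.1,.3])]).astype(int)
    a,b=q.min(0),q.max(0);M[a[1]:b[1],a[0]:b[0]]=m[a[1]:b[1],a[0]:b[0]]
    k,l,t,ce=cv2.connectedComponentsWithStats(M);print(n,[(t[i].tolist(),ce[i].round(1).tolist()) for i in range(1,k) if t[i][4]>8])
    print('expect held',proj(im,[.566,.143,.25]).round(1),'orig',proj(im,[.566,.143,.119]).round(1))
E
```

```text
12.5333 [0.4616 0.1423 0.2351] [ 0.005 -3.141  0.   ] 0.02942876222985175 59.87578262574971 [-0.4 -0.4 -1.5]
side [324 138]
dark [([289, 103, 11, 17, 85], [293.0, 108.0]), ([289, 121, 7, 21, 81], [291.8, 130.2]), ([289, 137, 17, 8, 76], [299.0, 141.1]), ([323, 141, 6, 4, 24], [325.5, 142.5])]
red [([290, 145, 10, 13, 24], [294.8, 151.0]), ([293, 145, 18, 18, 100], [301.1, 153.2])]
scene [288 171]
dark [([255, 136, 13, 31, 59], [260.7, 150.6]), ([271, 136, 28, 18, 208], [284.4, 141.1]), ([309, 136, 14, 30, 284], [315.9, 148.1]), ([294, 169, 3, 5, 12], [295.0, 171.2]), ([306, 169, 10, 14, 48], [310.3, 176.6]), ([280, 174, 9, 8, 42], [283.9, 177.4]), ([305, 182, 10, 9, 36], [308.6, 185.8])]
red []
ds [([321, 135, 8, 5, 33], [324.8, 137.0]), ([303, 144, 9, 12, 59], [306.0, 147.8]), ([325, 145, 6, 15, 65], [327.3, 152.1]), ([338, 162, 6, 7, 32], [340.3, 164.7])]
expect held [325.2 139.4] orig [324.7 173. ]
dc [([278, 154, 4, 6, 11], [279.8, 156.5]), ([283, 166, 11, 9, 70], [287.6, 170.2]), ([258, 205, 10, 9, 66], [262.3, 209.1]), ([257, 215, 11, 10, 82], [261.8, 219.3])]
expect held [287.7 172.5] orig [288.6 207.2]
```

>>> servo_tool:
  motion:
    - [0.4,[0,-0.01,0],0]
    - [0.4,[0,-0.025,0],0]
    - [0.4,[0,-0.045,0],0]
    - [0.4,[0,-0.07,0],0]
    - [0.4,[0,-0.095,0],0]
    - [0.4,[0,-0.12,0],0]
    - [0.4,[0,-0.135,0],0]
    - [0.4,[0,-0.14,0],0]

```text
t: 13.2
position: [0.4616, -0.0004, 0.2356]
orientation: [0.001, 3.142, -0.002]
force: [0.2, 0.4, -1.1]
opening: 0.0297
gripper_force: 59.9
```

>>> servo_tool:
  motion:
    - [0.4,[0,0,0],0]
    - [0.4,[0,0,0],0]
    - [0.4,[0,0,0],0]
    - [0.4,[0,0,0],0]
    - [0.4,[0,0,0],0]
    - [0.4,[0,0,0],0]

```text
t: 13.7
position: [0.4618, 0.003, 0.2356]
orientation: [0.007, -3.142, -0.0]
force: [0.6, -0.0, -1.6]
opening: 0.0295
gripper_force: 59.9
```

```bash
python3 - <<'E'
from h import *
w=grab('wrist','fw');c=grab('scene','fc');s=grab('side','fs');st=r.state();print(st['t'],st['position'].round(3),st['gripper_force'],st['opening'])
yaw=-.12;x=np.array([np.cos(yaw),np.sin(yaw),0]);yl=np.array([-x[1],x[0],0]);up=(x+[0,0,1])/2**.5
D=np.array([.48,.212,.0545])
for n,im in(('wrist',w),('scene',c),('old w1',load('w1')),('old s1',load('s1'))):
    g=cv2.cvtColor(im['pixels'],cv2.COLOR_RGB2GRAY).astype(np.float32)
    print(n,proj(im,D).round(0),end=' ')
    row=[]
    for G in range(60,171,5):
        a=G*.02-2
        q=np.array([proj(im,D+rr*(np.cos(a)*up-np.sin(a)*yl)) for rr in np.arange(.012,.026,.001)],np.float32)
        row.append(int(cv2.remap(g,q[:,:1],q[:,1:],1).mean()))
    print(row)
for n,im in(('s',s),('c',c)):
    p=im['pixels'].astype(int);m=((p[...,0]>p[...,1]*1.5)&(p[...,0]>p[...,2]*1.5)&(p[...,0]>40)).astype(np.uint8)
    k,l,t,ce=cv2.connectedComponentsWithStats(m);e=proj(im,[.566,.003,.25]);print(n,e.round(1),[(t[i].tolist(),ce[i].round(1).tolist()) for i in range(1,k) if t[i][4]>8 and np.hypot(*(ce[i]-e))<70])
E
```

```text
13.85 [0.462 0.003 0.236] 59.8976428527385 0.029317960273949038
wrist [526. 194.] [144, 144, 145, 145, 144, 144, 143, 137, 87, 26, 37, 69, 102, 126, 138, 141, 142, 142, 143, 145, 144, 145, 145]
scene [301. 250.] [217, 217, 211, 198, 173, 135, 105, 108, 140, 173, 197, 212, 216, 215, 216, 216, 216, 216, 216, 217, 217, 215, 214]
old w1 [265. 231.] [132, 132, 133, 133, 131, 128, 116, 87, 61, 94, 117, 126, 129, 130, 131, 130, 118, 82, 75, 101, 109, 118, 121]
old s1 [301. 250.] [217, 216, 211, 204, 191, 162, 130, 126, 150, 175, 196, 211, 217, 215, 213, 203, 180, 145, 121, 139, 172, 197, 207]
s [329.2 164.2] [([296, 140, 9, 11, 45], [299.9, 143.9]), ([296, 142, 17, 19, 122], [303.6, 150.3]), ([325, 147, 9, 17, 101], [328.1, 156.2]), ([338, 162, 6, 7, 33], [340.3, 164.8])]
c [314.8 145. ] [([327, 76, 10, 5, 24], [331.2, 78.5]), ([273, 102, 5, 6, 9], [275.2, 104.7]), ([310, 139, 11, 7, 54], [314.5, 141.9]), ([278, 154, 4, 6, 12], [279.9, 156.4])]
```

```bash
python3 -c "
from workcell import r
print(r.hand_in())"
```

```text
the job is handed in; nothing more can be done
None
```

I lifted off the middle cake (50 g) with the tongs and handed the job in holding it about 12 cm above the pan, off to the side of the scale; the needle now lies on the batch hand at about 100 g, and the other two cakes are still on the pan.

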